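Free the tilting sample table and hold its plate at the set index

TASK

The tilting sample table has to be set to a new angle: slide its catch fully to the free (right-hand) end, so that the bolt lets go of the plate, then lift the hinged plate by its grab bar until the plate's pointer is in line with the index clamped on the quadrant. The plate drops shut if it is let go, so the job finishes while you still hold it steady at the index by the bar, ready for a colleague to tighten the clamp screw. Do not shift the index, and leave the hex key, polariser, small jar, pellet die and log book lying where they are.

Things in the scene. Friction and masses are not known exactly. Their poses are not given: they have to be found in the camera images.
- tilt_base: Grey cast base of the tilting sample table, fixed: slab 250 x 200 mm, top 30 mm high. Origin on the table top (slab from x = -135 to +115, y = -100 to +100 mm). x points from the front ledge (with the catch) to the hinge, y left, z up; place and yaw (up to 0.25 rad) vary. A slotted, graduated aluminium quadrant (6 mm thick, 166 mm radius about the hinge, 200 mm high) stands at y = +87 mm.
- hinge_axis (a point): Point on the hinge axis of the plate, in the middle of its length, fixed in tilt_base at x = +85, y = 0, z = 50 mm. The axis runs along the base's y.
- tilt_hinge (a joint): Angle of the hinged plate, rad: 0 lying flat (level), growing as its front edge is lifted, up to 1.15. No stay and hardly any friction: the plate falls back to 0 when let go. It cannot rise by more than about 0.02 rad while the bolt is over its tongue.
- tilt_plate: The hinged aluminium plate, 155 x 140 x 10 mm with a grid of tapped holes and a sample card clamped on it, 0.5 to 0.95 kg. Origin on the hinge axis; -x runs from the hinge to its front edge (165 mm away), y along the hinge to the left, z out of its upper face (face at z = +5 mm). It turns about its y.
- bar_mid (a point): Middle of the grab bar on the plate: round steel bar, 12 mm diameter, along the plate's y, on two posts 100 mm apart; 146 mm from the hinge axis along the plate's -x and 44 mm along its z; axis 39 mm above the plate's face, 94 mm above the table when flat. Axes as tilt_plate. The bar can turn in a pinch, so the gripper may keep pointing down while the plate swings.
- pointer_tip (a point): Tip of the plate's pointer, a small steel blade at the plate's left edge next to the quadrant, 161 mm from the hinge axis; axes as tilt_plate. A black star knob (the clamp screw, for the colleague) sits beside it on the outside of the quadrant.
- set_index (a joint): Angle at which the index is clamped on the quadrant, rad, on the same scale as tilt_hinge: the pointer is in line with the index when both joints read the same. Between 0.38 and 0.78; it is held by stiff friction and is not to be moved.
- index_tip (a point): Tip of the index, a dark steel saddle 13 x 21 x 13 mm with a small thumb screw, riding on the outer rim of the quadrant; the tip is 165 mm from the hinge axis, in the plane in which the pointer's tip moves (base y = +80 mm). Its x axis lies along the line from the index to the hinge axis.
- catch (a joint): Travel of the sliding catch, m: 0 locked (the bolt lies over the plate's steel tongue), 0.040 fully at its free end (stop). It slides along the base's -y, to the right. The bolt is over the tongue until about 0.031. Friction of about 2 N holds it where it is left.
- catch_knob (a point): Gripping point on the catch's knob: upright steel pin, 14 mm diameter (17 mm at its head), on the front ledge of the base, free from 72 to 105 mm above the table; the point is on its axis, 91 mm above the table. Low steel bridges 71 mm high stand left and right of it in the track. The grab bar is 44 mm behind it.
- hex_key: Bystander: steel hex key 93 x 32 x 5 mm lying on the table to the right of the tilting table. Origin under its middle.
- polariser: Bystander: mounted polariser, a flat black ring 43 mm across and 12 mm high, lying on the left end of the front ledge of the base. Origin under its middle.
- jar_small: Bystander: small lidded jar 38 mm across, 36 mm high, on the table to the left of the tilting table. Origin under its middle.
- pellet_die: Bystander: steel pellet die 50 mm across, 75 mm high, on the table in front and to the right. Origin under its middle.
- log_book: Bystander: closed log book 105 x 150 x 13 mm with a pen on it, on the table to the right. Origin under its middle.

How it is judged:
On the way, in this order (a step that is already met when the one before it is completed fails the run):
1. the catch is drawn to its free end (value of joint catch above 0.035 m), for 0.2 s.
2. the plate is held with its pointer in line with the index (angle between the x axis of pointer_tip and the x axis of index_tip, either way round below 0.06 rad and contact force between the fingers and tilt_plate above 1 N and velocity of joint tilt_hinge between -0.06 and 0.06 rad/s and value of joint catch above 0.034 m), for 0.3 s.
At the end, for the whole second after the job is handed in: Catch at its free end (at least 34 of 40 mm); plate angle within 0.06 rad (3.4 degrees, about 10 mm at the pointer) of the index and at rest (under 0.06 rad/s); the fingers carry the plate (contact force over 1 N). The program ends while still holding it (all of step 2); the arm keeps its last pose, push and grip.
It fails at once if the index is shifted on the quadrant (distance of index_tip from where it was at the start of the episode above 0.008 m).
It fails at once if a bystander is disturbed (moved more than 30 mm) (distance of any of hex_key, polariser, jar_small, pellet_die, log_book from where it was at the start of the episode above 0.03 m).
It also fails if it takes over 40 s, if anything falls off the work surface, if the arm or the gripper's body presses on something with over 40 N, if the wrist force passes 120 N, or if a joint passes its speed limit or range.

ROBOT

A 6-joint arm with a two-finger parallel gripper is mounted at the origin on a cart in front of the work surface, level with it; the furniture and walls round the work are solid. World frame = base frame: x ahead of the robot, y to its left, z up, the work surface at z = 0. Lengths are in m, angles in rad, forces in N, time in s.
With the tool pointing down it reaches from about 0.4 to 0.925 m from the base axis. Payload 12.5 kg.
Tool frame: the origin (TCP) lies at the very end of the fingers, on their centre line; the grasp point (between the pads) lies 19 mm behind it (ctrl.pinch_z is the z of the grasp point in the tool frame, in m); z points along the fingers, y is the line along which they close (so a half turn about z gives the same grasp; the last joint's range is limited). The gripper opens to 95 mm and grips with 3 to 60 N. Pads are 20 mm wide; open, the fingers measure 119 mm over their backs; the gripper's body (75 mm by 180 mm) begins 59 mm behind the grasp point.
Start: joints at [-1.318, 0.491, 1.559, -0, 1.092, -0.106], TCP at [0.219, -0.585, 0.178] pointing down, gripper open.
Joint ranges: [-3.1, 3.1], [-0.84, 2.19], [0.05, 2.79], [-1.13, 4.28], [0.06, 2.93], [-2.69, 2.69]. Speed limits (rad/s): [2.22, 2.22, 2.79, 3.14, 3.14, 3.14].

INTERFACE

Orientations are given as a 3x3 rotation matrix whose columns are the frame's x, y, z axes.
In Python, from rig import monitor, eyes, workorder, ctrl gives the robot as it stands.
- The arm moves only by the tool jog_arm, never from a script. Its argument "plan" is a list that holds one entry, the list of rows, each a list of 6 numbers: the shift along the tool's x, y, z in mm, then the turn, a rotation vector about the tool's x, y, z in rad. A call has exactly 8 rows; each row is the pose to reach, as a shift and turn from the pose commanded when the call began, along the tool's axes at that moment; what a row does not reach only later rows make up. A row lasts 1/10 s, in which the tool goes at most 50 mm and 8.59 degrees, less where a joint would pass 70% of its speed; a pose out of reach is approached as far as the arm can. A call with a gripper value outside its range is refused whole. "gripper" is the finger opening in mm, from 0 to 95.1, set as the call begins (left out, the last holds). The fingers move at their own pace and stop on an object; the grip force is fixed at half the most. Time passes only in rows, so rows that repeat a pose let the fingers close, or fill a call up. It gives the time, the measured TCP pose, the force, the opening and the grip force at its end, in the units of the state.
- monitor.get_state(): the state, without advancing time (a new reading comes with each control period).
- eyes.read_camera(name): name is "scene" or "top"; returns the picture (420x560x3 uint8, red, green, blue); there is no depth.
- eyes.get_calibration(name): a dict with "vertical_fov" (degrees; the focal length in pixels is half the picture's height over the tangent of half this angle, whatever the lens; pixels are square), "cx", "cy" (the principal point, pixels), "eye" and "orientation" of the camera in the world. Camera axes: x right, y up, looking along -z (the intrinsics and any distortion apply to the point x, -y, -z); pixel columns grow to the right and rows downward; lengths in m; the calibration is good to about 2 mm. A picture is of the moment at which its call begins. get_calibration takes no time and is no camera call.
- workorder.sign_off(): hands the job in; it is judged then, once.
The state is a dict: "clock": time; "q": joint angles; "dq": joint speeds; "effort": joint torques, N m; "tool_pos": TCP position; "tool_rot": TCP orientation; "contact_force": force on the tool from outside, world axes, zero at the start; "wrist_torque": the same for the moment, N m; "width": opening from 0.0 (shut) to 1.0 (fully open); "grasp_force": force on a finger pad.
Only numpy, scipy, OpenCV 4.12 (cv2) and the standard library are available. Lean on these libraries where they do the work, as an engineer would, in place of code of your own. Each camera call takes 0.05 s, during which the arm holds its last target. There are 200 camera calls.

## Working session

There is one attempt and no reset: what is moved stays moved. The work goes in short steps, Python scripts to look and compute and a tool call to move; the robot and the scene stay as the last step left them, time stands still between calls to the robot, and variables do not carry over. Pictures are saved under pics/ and viewed, at most 10 in all, crops included, and the job is handed in when it is done.

Besides the shell and the picture viewer there is one more tool, called after "Call:" by a JSON object that holds its "api" and its "payload". jog_arm: Moves the arm, as the interface text tells. Its arguments: {"type":"object","properties":{"plan":{"type":"array"},"gripper":{"type":"number"}},"required":["plan"]}

```bash
mkdir -p pics; ls; python3 - <<'E'
from rig import monitor, eyes, workorder, ctrl
import cv2
for n in ("scene","top"):
    im=eyes.read_camera(n); cv2.imwrite(f"pics/{n}0.png",im[:,:,::-1]); print(n,eyes.get_calibration(n))
s=monitor.get_state(); print(s, ctrl.pinch_z)
E
```

```text
pics
scene {'vertical_fov': 49.21124873757407, 'cx': 283.7718191544063, 'cy': 214.42890626649123, 'eye': array([-0.02481413,  0.52221645,  0.6585703 ]), 'orientation': array([[-0.68406239,  0.4470535 , -0.57636951],
       [-0.72900959, -0.39239855,  0.56086397],
       [ 0.02456964,  0.80384485,  0.59433138]])}
top {'vertical_fov': 48.214294423054625, 'cx': 283.0013340556595, 'cy': 206.96905271943214, 'eye': array([0.43258448, 0.00535801, 1.08781104]), 'orientation': array([[-0.02731459,  0.99563486, -0.08924764],
       [-0.99953575, -0.02599746,  0.01588754],
       [ 0.01349798,  0.08964017,  0.99588275]])}
{'clock': 0.1, 'q': array([-1.31760867e+00,  4.91529695e-01,  1.55939171e+00, -3.17859382e-05,
        1.09169487e+00, -1.05584241e-01]), 'dq': array([ 1.28673987e-03, -1.39540655e-03, -9.31868565e-04, -1.36675800e-03,
        1.82941148e-06, -6.18848040e-04]), 'effort': array([ 2.93574718e-03, -6.13618898e+01, -2.58606023e+01,  6.94063562e-02,
        4.70030901e-02, -7.43712121e-05]), 'tool_pos': array([ 0.21941162, -0.58495144,  0.1778002 ]), 'tool_rot': array([[ 9.36323607e-01,  3.51138182e-01, -2.83716007e-04],
       [ 3.51138287e-01, -9.36323093e-01,  9.83921251e-04],
       [ 7.98424704e-05, -1.02089225e-03, -9.99999476e-01]]), 'contact_force': array([-0.33140152, -0.2073962 ,  0.72348273]), 'wrist_torque': array([ 0.00359431, -0.00630334,  0.01189367]), 'grasp_force': 0.0, 'width': 1.0002231301420943} -0.0188
```

View pics/scene0.png

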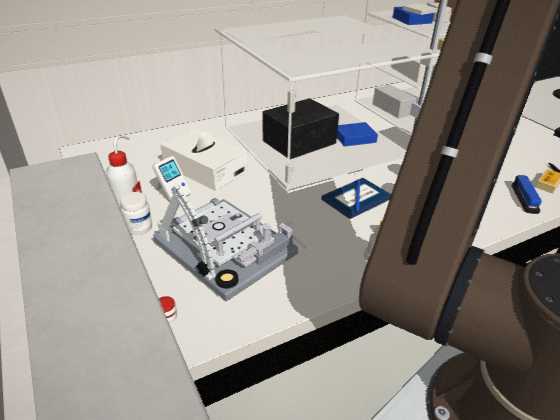

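View pics/top0.png

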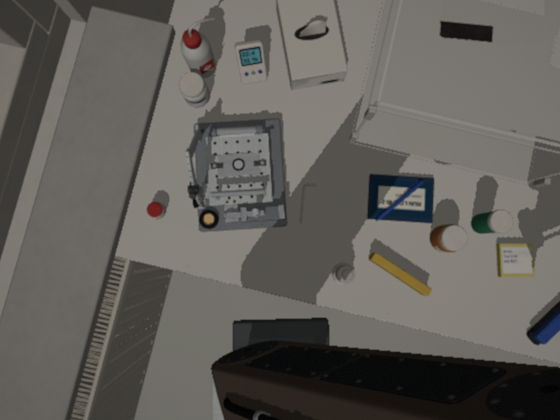

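The scene view shows the tilt table around (225,245), with the catch on the near ledge at about (255,255) and the dark index on the quadrant at about (205,268). In the top view the base spans (195..285, 120..230), with the front ledge at the bottom. I'll enlarge both.

```bash
python3 - <<'E'
import cv2
a=cv2.imread("pics/scene0.png")[170:310,140:310]; b=cv2.imread("pics/top0.png")[105:245,175:300]
cv2.imwrite("pics/s1.png",cv2.resize(a,None,fx=4.2,fy=4.2,interpolation=cv2.INTER_CUBIC))
cv2.imwrite("pics/t1.png",cv2.resize(b,None,fx=4.2,fy=4.2,interpolation=cv2.INTER_CUBIC))
E
```

```text
(no output)
```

View pics/s1.png

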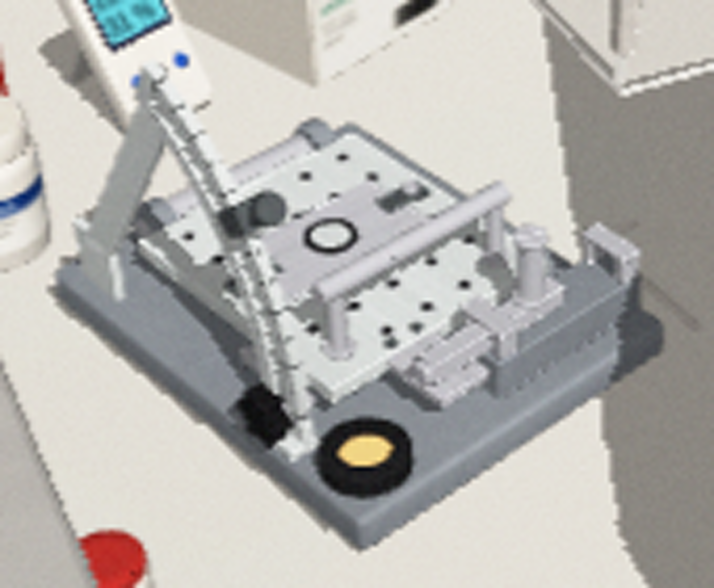

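View pics/t1.png

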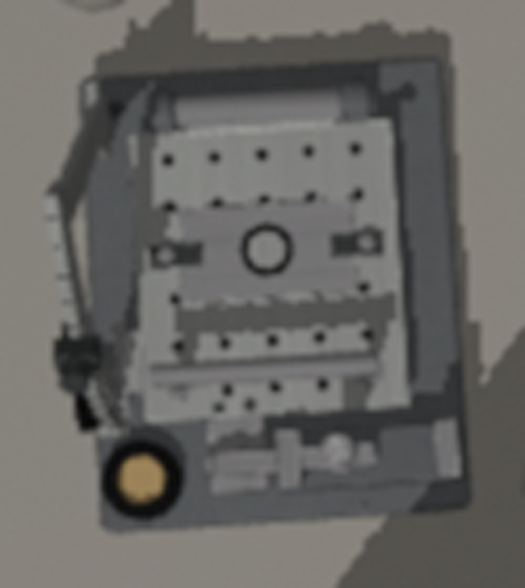

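The scene crop shows the bar ends at about (320,292) and (503,190), the knob head at (533,235), the index saddle at (255,212) and the star knob at (265,415). The top crop shows the slab corners (83,82), (447,60), (468,500) and (103,525), the bar ends (152,372) and (378,362), and the knob at (336,448). Next I'll fit the base pose.

```bash
cat > h.py <<'E'
import numpy as np
from scipy.optimize import least_squares
from rig import monitor, eyes, workorder, ctrl
C={n:eyes.get_calibration(n) for n in("scene","top")}
def proj(n,P,k=0):
    c=C[n]; p=(np.atleast_2d(P)-c["eye"])@c["orientation"]; f=210/np.tan(np.radians(c["vertical_fov"]/2))
    u=np.c_[p[:,0],-p[:,1]]/-p[:,2:3]; u=u*(1+k*(u**2).sum(1,keepdims=True))
    return u*f+[c["cx"],c["cy"]]
def w(b,P): # base frame (mm) -> world
    c,s=np.cos(b[2]),np.sin(b[2]); P=np.atleast_2d(P)/1000
    return P@np.array([[c,-s,0],[s,c,0],[0,0,1]]).T+[b[0],b[1],0]
E
cat > fit.py <<'E'
from h import *
cs=lambda L:(np.array(L)+.5)/4.2-.5+[140,170]
ct=lambda L:(np.array(L)+.5)/4.2-.5+[175,105]
So=cs([(362,532),(55,288),(320,292),(503,190),(533,235),(265,212)])
To=ct([(103,525),(83,82),(447,60),(468,500),(152,372),(378,362),(336,448),(78,355)])
def ix(a,r): return [85-r*np.cos(a),93,50+r*np.sin(a)]
def res(p):
    b,h,ky,a,k1,k2=p[:3],p[3],p[4],p[5],p[6],p[7]
    bar=[[-61,h,94],[-61,-h,94]]; kn=[[-105,ky,105]]; I=[ix(a,170)]
    s=proj("scene",w(b,[[-135,100,30],[115,100,30]]+bar+kn+I),k1)-So
    t=proj("top",w(b,[[-135,100,30],[115,100,30],[115,-100,30],[-135,-100,30]]+bar+kn+I),k2)-To
    return np.r_[s.ravel(),t.ravel()]
for fixk in(1,0):
    f=(lambda p:res(np.r_[p,0,0])) if fixk else (lambda p:np.r_[res(p),p[6:]*5])
    r=least_squares(f,[.6,.15,0,60,-20,.5]+([] if fixk else [0,0]))
    print(r.x.round(4)); print(f(r.x)[:28].reshape(-1,2).round(1).tolist())
    b=r.x[:3]; print("knob",w(b,[-105,r.x[4],91]),"bar",w(b,[-61,0,94]),"hinge",w(b,[85,0,50]))
E
python3 fit.py
```

```text
[ 6.14500e-01  8.45000e-02  4.47000e-02  5.74330e+01 -3.05517e+01
  6.11700e-01]
[[0.7, -3.1], [-1.0, -5.5], [1.2, -0.8], [1.0, -1.0], [-0.7, -1.1], [-5.3, 2.4], [0.0, 2.7], [-1.3, -0.6], [-1.0, -1.2], [1.9, 2.3], [1.5, 1.9], [1.6, 0.5], [0.1, 1.0], [-2.4, 0.7]]
knob [[0.51098465 0.04927196 0.091     ]] bar [[0.55357489 0.08176005 0.094     ]] hinge [[0.69942893 0.08828681 0.05      ]]
[ 6.14900e-01  8.54000e-02  4.68000e-02  5.76713e+01 -3.13009e+01
  6.13000e-01 -7.80000e-02 -2.32400e-01]
[[0.5, -3.2], [-0.6, -5.4], [0.8, -0.6], [0.7, -1.0], [-0.8, -1.2], [-5.5, 2.4], [0.4, 2.4], [-0.4, 0.7], [-1.5, -0.7], [1.6, 2.0], [1.4, 1.8], [1.3, 0.3], [0.2, 0.8], [-2.0, 0.7]]
knob [[0.51145471 0.04923425 0.091     ]] bar [[0.55394063 0.08256131 0.094     ]] hinge [[0.69978045 0.08939844 0.05      ]]
```

```bash
cat >> h.py <<'E'
from scipy.spatial.transform import Rotation as R
def row(pos,yaw,a=None): # target TCP world pos, tool down, x axis at yaw
    s=monitor.get_state(); A=s["tool_rot"]; c,n=np.cos(yaw),np.sin(yaw)
    T=np.array([[c,n,0],[n,-c,0],[0,0,-1.]])
    return np.r_[(A.T@(np.array(pos)-s["tool_pos"])*1000).round(1),R.from_matrix(A.T@T).as_rotvec().round(3)].tolist()
E
sed -i 's/(362,532),(55,288)/(365,525),(55,268)/; s/(265,212)/(240,217)/' fit.py; python3 fit.py
python3 - <<'E'
from h import *
print(row([.511,.049,.22],.045))
E
```

```text
[ 6.15300e-01  8.45000e-02  3.56000e-02  5.73045e+01 -3.15585e+01
  6.14400e-01]
[[-1.1, -1.6], [-1.0, -1.3], [0.6, -1.0], [0.7, -1.0], [-0.8, -1.2], [-0.2, 0.7], [-0.5, 1.9], [-0.9, -1.4], [-0.6, -1.2], [1.4, 2.4], [1.3, 1.3], [1.3, 0.4], [0.2, 0.8], [-2.7, -0.2]]
knob [[0.51150898 0.04918869 0.091     ]] bar [[0.55435947 0.08229122 0.094     ]] hinge [[0.70026721 0.08748061 0.05      ]]
[ 6.15800e-01  8.56000e-02  3.81000e-02  5.76016e+01 -3.24762e+01
  6.16000e-01 -9.47000e-02 -2.79000e-01]
[[-1.3, -1.8], [-0.6, -1.2], [0.1, -0.8], [0.3, -1.0], [-1.0, -1.3], [-0.4, 0.7], [-0.0, 1.6], [0.2, 0.2], [-1.1, -0.6], [1.0, 2.1], [1.2, 1.2], [1.0, 0.1], [0.2, 0.5], [-2.2, -0.2]]
knob [[0.51207284 0.04913952 0.091     ]] bar [[0.55480431 0.08326763 0.094     ]] hinge [[0.70069843 0.08882694 0.05      ]]
[495.6, -491.2, -41.7, -0.001, 0.0, 0.314]
```

Call:
{"api": "jog_arm", "payload": {"plan": [[[20, -20, -42, 0, 0, 0.03], [50, -50, -42, 0, 0, 0.06], [85, -84, -42, 0, 0, 0.1], [120, -119, -42, 0, 0, 0.13], [155, -154, -42, 0, 0, 0.16], [190, -188, -42, 0, 0, 0.2], [225, -223, -42, 0, 0, 0.24], [260, -258, -42, 0, 0, 0.27]]], "gripper": 70}}

```text
clock: 0.9
tool_pos: [0.3726, -0.2504, 0.2203]
tool_rot: [[0.996, 0.087, -0.0], [0.087, -0.996, 0.0], [-0.0, -0.0, -1.0]]
contact_force: [1.3, 0.4, 0.1]
width: 0.739
grasp_force: 0.0
```

```bash
python3 - <<'E'
from h import *
print(row([.512,.049,.22],.040))
E
```

```text
[164.8, -286.2, 0.3, -0.0, 0.0, 0.047]
```

Call:
{"api": "jog_arm", "payload": {"plan": [[[25, -43, 0, 0, 0, 0.01], [50, -86, 0, 0, 0, 0.02], [75, -129, 0, 0, 0, 0.03], [100, -172, 0, 0, 0, 0.04], [125, -215, 0, 0, 0, 0.047], [150, -258, 0, 0, 0, 0.047], [165, -286, 0, 0, 0, 0.047], [165, -286, 0, 0, 0, 0.047]]], "gripper": 60}}

```text
clock: 1.7
tool_pos: [0.5121, 0.0502, 0.2198]
tool_rot: [[0.999, 0.046, -0.0], [0.046, -0.999, 0.0], [-0.0, -0.0, -1.0]]
contact_force: [0.0, -0.5, 0.2]
width: 0.626
grasp_force: 0.0
```

```bash
python3 - <<'E'
from h import *
import cv2
s=cv2.resize(eyes.read_camera("scene")[140:290,150:350],None,fx=3.5,fy=3.5,interpolation=cv2.INTER_CUBIC)
cv2.imwrite("pics/s2.png",s[:,:,::-1])
print(row([.512,.049,.075],.040), (proj("scene",monitor.get_state()["tool_pos"])-[150,140])*3.5)
E
```

```text
[0.8, -0.3, 144.8, 0.0, 0.001, 0.005] [[406.13040854 120.65774313]]
```

View pics/s2.png

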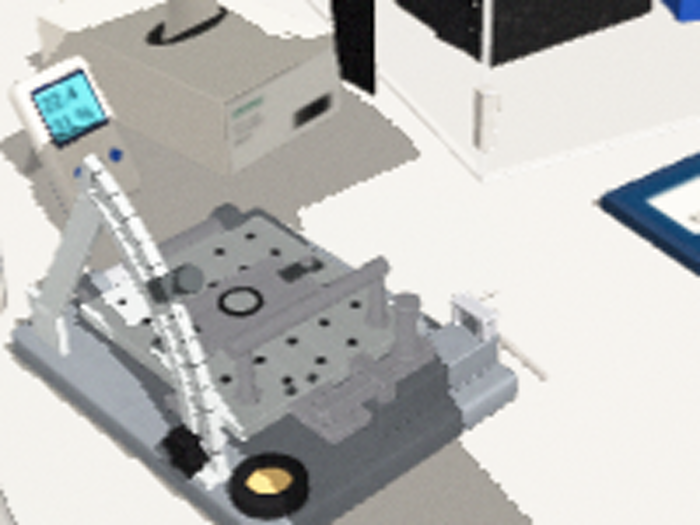

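The picture shows one black finger with its tip near (355,90). The other finger merges with the black box. The knob head is at (407,300) and the index saddle at about (165,285). I'll check the finger projection against this.

```bash
python3 - <<'E'
from h import *
s=monitor.get_state();t=s["tool_pos"];y=s["tool_rot"][:,1]
for d in(-.036,.036): print((proj("scene",t+d*y)-[150,140])*3.5)
print((proj("scene",[.512,.049,.105])-[150,140])*3.5)
E
```

```text
[[355.02929888 146.27606275]]
[[454.71374355  96.30164963]]
[[404.56515909 294.79207831]]
```

```bash
python3 - <<'E'
from h import *
import cv2
s=cv2.resize(eyes.read_camera("scene")[60:260,180:440],None,fx=3,fy=3,interpolation=cv2.INTER_CUBIC)
t=eyes.read_camera("top")
cv2.imwrite("pics/s3.png",s[:,:,::-1]);cv2.imwrite("pics/top3.png",t[:,:,::-1])
E
```

```text
(no output)
```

View pics/s3.png

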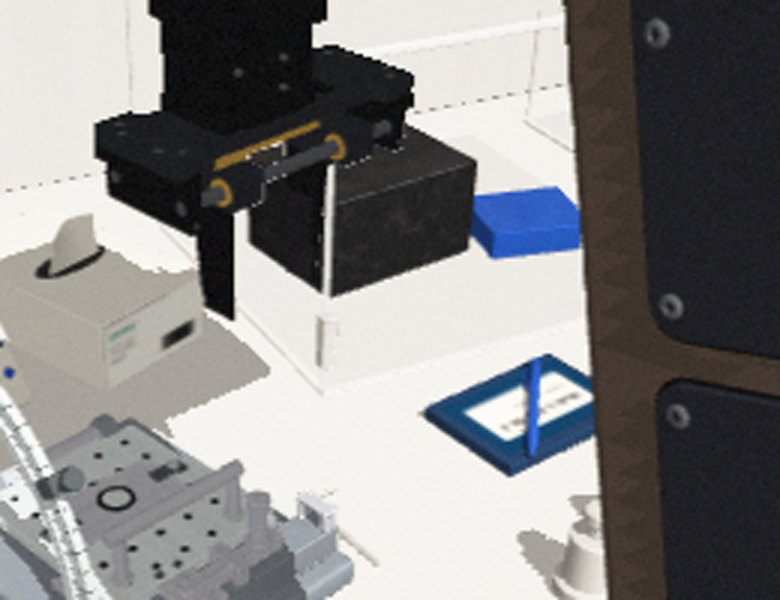

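The left fingertip appears at about full-frame (253,166), but the projection gives (251,182). I'll check the same point in the top camera and the gripper body's projection.

```bash
python3 - <<'E'
from h import *
s=monitor.get_state();t=s["tool_pos"];A=s["tool_rot"]
for n,o,k in(("scene",[180,60],3),("top",[0,0],1)):
  print(n)
  for d in([0,0,0],[-10,-43,0],[-10,-31,0],[0,-43,-78],[0,43,0],[-37,-90,-78],[-37,90,-78],[37,-90,-78],[37,90,-78],[90,-37,-78],[-90,-37,-78],[90,37,-78],[-90,37,-78]):
    print(d,((proj(n,t+A@np.array(d)/1000)-o)*k).round(0).tolist())
import cv2
im=cv2.imread("pics/top3.png")[130:330,150:410]; cv2.imwrite("pics/t3.png",cv2.resize(im,None,fx=3,fy=3,interpolation=cv2.INTER_CUBIC))
E
```

```text
scene
[0, 0, 0] [[261.0, 342.0]]
[-10, -43, 0] [[220.0, 375.0]]
[-10, -31, 0] [[235.0, 368.0]]
[0, -43, -78] [[205.0, 250.0]]
[0, 43, 0] [[310.0, 318.0]]
[-37, -90, -78] [[186.0, 303.0]]
[-37, 90, -78] [[413.0, 200.0]]
[37, -90, -78] [[97.0, 254.0]]
[37, 90, -78] [[324.0, 162.0]]
[90, -37, -78] [[111.0, 195.0]]
[-90, -37, -78] [[330.0, 306.0]]
[90, 37, -78] [[204.0, 160.0]]
[-90, 37, -78] [[422.0, 260.0]]
top
[0, 0, 0] [[253.0, 207.0]]
[-10, -43, 0] [[230.0, 214.0]]
[-10, -31, 0] [[237.0, 214.0]]
[0, -43, -78] [[225.0, 205.0]]
[0, 43, 0] [[276.0, 206.0]]
[-37, -90, -78] [[199.0, 229.0]]
[-37, 90, -78] [[306.0, 222.0]]
[37, -90, -78] [[196.0, 185.0]]
[37, 90, -78] [[302.0, 178.0]]
[90, -37, -78] [[226.0, 152.0]]
[-90, -37, -78] [[232.0, 258.0]]
[90, 37, -78] [[269.0, 150.0]]
[-90, 37, -78] [[276.0, 255.0]]
```

View pics/t3.png

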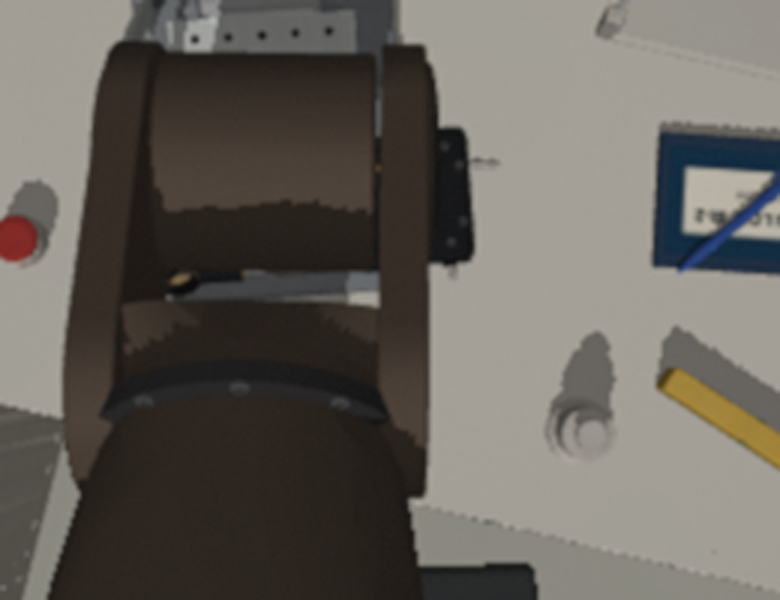

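The top view shows the gripper body's right end near full (307,195), which fits the reported pose. The scene view is shifted. I'll triangulate other objects to test the scene camera.

```bash
python3 - <<'E'
from h import *
pts={"jarlid z36":((167,304),(155,210)),"die top z75":((378,229),(347.5,274)),"book L z13":((322,197.3),(370,172)),"book front z13":((350,217),(368,219)),
"knob105":((266.5,225.5),(254.6,211.3)),"scene box corner(blk)?":((290,148),(0,0))}
for k,(a,b) in pts.items():
    r=least_squares(lambda p:np.r_[proj("scene",p)[0]-a,proj("top",p)[0]-b],[.6,0,.05])
    print(k,r.x.round(3),r.fun.round(1))
a=(252.7,166);t=monitor.get_state()["tool_pos"]
print(monitor.get_state()["q"],t)
for z in(.2,.22,.24,.26,.28): print(z,proj("scene",[t[0],t[1]+.037,z]).round(1))
for x in(.52,.54,.56,.58): print(x,proj("scene",[x,t[1]+.037,.22]).round(1))
E
```

```text
jarlid z36 [0.527 0.275 0.03 ] [-0.8 -0.1  0.8  0.6]
die top z75 [ 0.376 -0.145  0.072] [ 0.6  0.  -0.4 -0.5]
book L z13 [ 0.605 -0.22   0.001] [-1.3 -0.1  0.8  0.9]
book front z13 [ 0.497 -0.208  0.004] [ 0.2  0.  -0.1 -0.2]
knob105 [0.512 0.048 0.102] [-0.8 -0.1  0.6  0.6]
scene box corner(blk)? [0.689 0.217 0.345] [-169.1  -44.9  141.9   93.9]
[-3.71869304e-02  2.87698915e-01  1.77232554e+00 -2.97574632e-04
  1.08238588e+00  1.49161726e+00] [0.51087913 0.04685777 0.22002478]
0.2 [[251.5 190.7]]
0.22 [[251.3 181.3]]
0.24 [[251.1 171.6]]
0.26 [[250.9 161.6]]
0.28 [[250.7 151.4]]
0.52 [[248.1 179.2]]
0.54 [[241.  174.8]]
0.56 [[234.2 170.4]]
0.58 [[227.5 166.2]]
```

Call:
{"api": "jog_arm", "payload": {"plan": [[[0, 0, 20, 0, 0, 0], [0, 0, 40, 0, 0, 0], [0, 0, 60, 0, 0, 0], [0, 0, 80, 0, 0, 0], [0, 0, 85, 0, 0, 0], [0, 0, 85, 0, 0, 0], [0, 0, 85, 0, 0, 0], [0, 0, 85, 0, 0, 0]]]}}

```text
clock: 2.65
tool_pos: [0.5118, 0.0469, 0.1363]
tool_rot: [[0.999, 0.041, 0.002], [0.041, -0.999, -0.0], [0.002, 0.0, -1.0]]
contact_force: [0.8, 0.4, 0.1]
width: 0.633
grasp_force: 0.0
```

```bash
python3 - <<'E'
from h import *
import cv2
s=cv2.resize(eyes.read_camera("scene")[130:290,150:350],None,fx=3.5,fy=3.5,interpolation=cv2.INTER_CUBIC)
cv2.imwrite("pics/s4.png",s[:,:,::-1])
st=monitor.get_state();t=st["tool_pos"];A=st["tool_rot"]
print(t,A[:,0])
for d in([0,-42,0],[0,42,0],[0,-30,0],[0,30,0],[0,0,0]): print(d,((proj("scene",t+A@np.array(d)/1000)-[150,130])*3.5).round())
E
```

```text
[0.51169355 0.04701837 0.13616529] [0.99913211 0.04162788 0.00146723]
[0, -42, 0] [[351. 316.]]
[0, 42, 0] [[461. 254.]]
[0, -30, 0] [[368. 306.]]
[0, 30, 0] [[446. 262.]]
[0, 0, 0] [[408. 284.]]
```

View pics/s4.png

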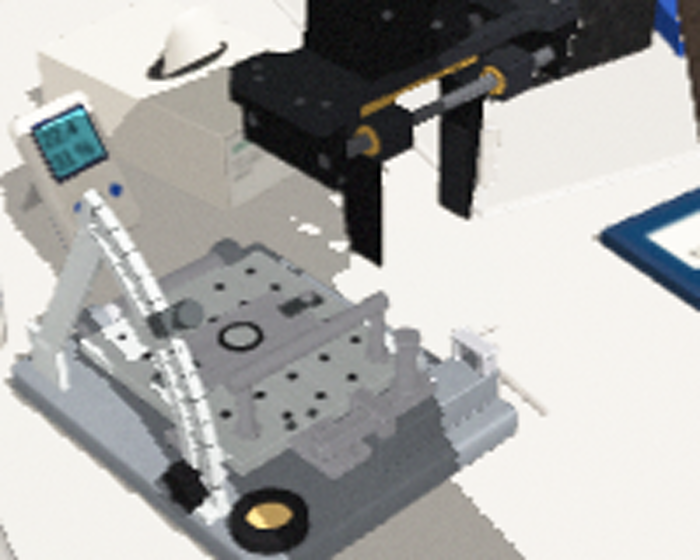

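Fingertip bottoms are seen at crop (365,258) and (458,213), but the projections give (360,311) and (453,258). So the fingers really end about 30 mm above the reported TCP, laterally well centred over the knob at (408,335). I'll quantify the offset and then descend by that measure.

```bash
python3 - <<'E'
from h import *
t=monitor.get_state()["tool_pos"];o=np.array([150,130])
y=monitor.get_state()["tool_rot"][:,1]
f=lambda p:np.r_[proj("scene",p[:3]-.036*y)[0]-(np.array([364,257])/3.5+o),proj("scene",p[:3]+.036*y)[0]-(np.array([458,212])/3.5+o)]
r=least_squares(lambda p:f(p),t);print(r.x-t,r.fun)
r=least_squares(lambda d:f(t+[0,d[0],d[1]]),[0,0]);print(r.x,r.fun)
E
```

```text
[ 0.02477417 -0.02512897  0.00943404] [ 0.33143386  0.61467192 -0.3471347  -0.64379043]
[-0.00321854  0.03201449] [-0.23007367  0.94786908  0.29405794 -0.96053278]
```

Call:
{"api": "jog_arm", "payload": {"plan": [[[0, 1, 10, 0, 0, 0], [0, 1, 20, 0, 0, 0], [0, 1, 30, 0, 0, 0], [0, 1, 40, 0, 0, 0], [0, 1, 50, 0, 0, 0], [0, 1, 55, 0, 0, 0], [0, 1, 55, 0, 0, 0], [0, 1, 55, 0, 0, 0]]]}}

```text
clock: 3.5
tool_pos: [0.5115, 0.0462, 0.0804]
tool_rot: [[0.999, 0.042, 0.0], [0.042, -0.999, -0.0], [0.0, 0.0, -1.0]]
contact_force: [0.1, 0.2, 0.4]
width: 0.628
grasp_force: 0.0
```

Call:
{"api": "jog_arm", "payload": {"plan": [[[0, -3, 0, 0, 0, 0], [0, -3, 0, 0, 0, 0], [0, -3, 0, 0, 0, 0], [0, -3, 0, 0, 0, 0], [0, -3, 0, 0, 0, 0], [0, -3, 0, 0, 0, 0], [0, -3, 0, 0, 0, 0], [0, -3, 0, 0, 0, 0]]], "gripper": 5}}

```text
clock: 4.3
tool_pos: [0.5112, 0.0491, 0.0803]
tool_rot: [[0.999, 0.042, -0.0], [0.042, -0.999, -0.0], [-0.0, 0.0, -1.0]]
contact_force: [0.1, -0.1, 0.3]
width: 0.067
grasp_force: 0.0
```

The fingers closed on nothing, so they are not yet around the knob. I'll look with both cameras in one picture.

```bash
python3 - <<'E'
from h import *
import cv2
s=cv2.resize(eyes.read_camera("scene")[150:270,190:290],None,fx=4,fy=4,interpolation=cv2.INTER_CUBIC)
t=cv2.resize(eyes.read_camera("top")[130:250,180:280+0],None,fx=4,fy=4,interpolation=cv2.INTER_CUBIC)
cv2.imwrite("pics/st5.png",np.hstack([s,t])[:,:,::-1])
st=monitor.get_state();p=st["tool_pos"]
for z in(0,.03,.15): print(z,(proj("scene",p+[0,0,z])-[190,150])*4,(proj("top",p+[0,0,z])-[180,130])*4+[400,0])
E
```

```text
0 [[303.08344765 336.72430343]] [[701.37671769 332.25957152]]
0.03 [[303.15918612 289.15005063]] [[698.77923087 327.85081771]]
0.15 [[303.49472537  78.38490467]] [[686.58517633 307.15366381]]
```

View pics/st5.png

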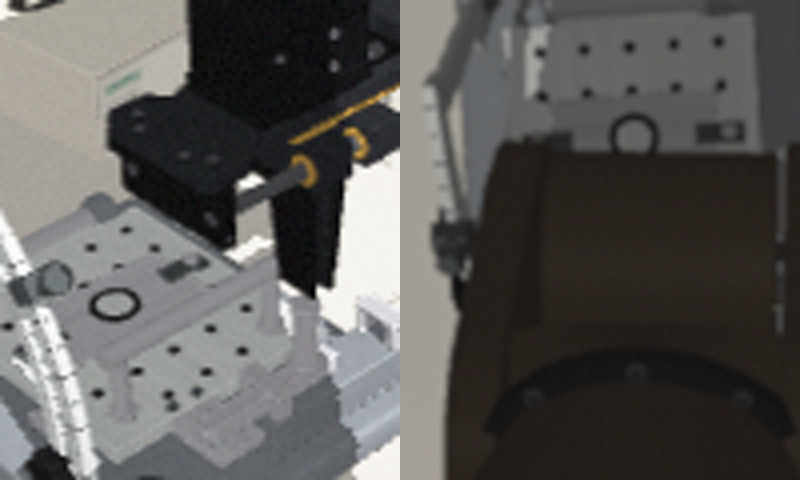

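The closed fingertips end at about (312,292), just above the knob head at (305,303). This confirms the real tips are about 30 mm above the reported TCP. I'll reopen, descend about 36 mm and grip.

Call:
{"api": "jog_arm", "payload": {"plan": [[[0, -2, 0, 0, 0, 0], [0, -2, 0, 0, 0, 0], [0, -2, 0, 0, 0, 0], [0, -2, 0, 0, 0, 0], [0, -2, 5, 0, 0, 0], [0, -2, 12, 0, 0, 0], [0, -2, 20, 0, 0, 0], [0, -2, 25, 0, 0, 0]]], "gripper": 52}}

```text
clock: 5.2
tool_pos: [0.5108, 0.0511, 0.0542]
tool_rot: [[0.999, 0.042, -0.001], [0.042, -0.999, -0.0], [-0.001, 0.0, -1.0]]
contact_force: [-0.1, 0.0, 0.1]
width: 0.547
grasp_force: 0.0
```

Call:
{"api": "jog_arm", "payload": {"plan": [[[0, 0, 3, 0, 0, 0], [0, 0, 6, 0, 0, 0], [0, 0, 9, 0, 0, 0], [0, 0, 9, 0, 0, 0], [0, 0, 9, 0, 0, 0], [0, 0, 9, 0, 0, 0], [0, 0, 9, 0, 0, 0], [0, 0, 9, 0, 0, 0]]], "gripper": 5}}

```text
clock: 6.0
tool_pos: [0.5113, 0.0511, 0.0464]
tool_rot: [[0.999, 0.042, 0.0], [0.042, -0.999, -0.0], [0.0, 0.0, -1.0]]
contact_force: [-0.8, -1.2, -0.0]
width: 0.138
grasp_force: 30.0
```

Gripped: 13 to 14 mm at 30 N. Now I'll slide the catch to the right.

Call:
{"api": "jog_arm", "payload": {"plan": [[[0, 6, 0, 0, 0, 0], [0, 12, 0, 0, 0, 0], [0, 18, 0, 0, 0, 0], [0, 24, 0, 0, 0, 0], [0, 30, 0, 0, 0, 0], [0, 36, 0, 0, 0, 0], [0, 40, 0, 0, 0, 0], [0, 41, 0, 0, 0, 0]]]}}

```text
clock: 6.8
tool_pos: [0.5125, 0.0132, 0.046]
tool_rot: [[0.999, 0.039, -0.001], [0.039, -0.999, 0.005], [-0.001, -0.005, -1.0]]
contact_force: [3.8, 40.7, -2.0]
width: 0.142
grasp_force: 30.0
```

Call:
{"api": "jog_arm", "payload": {"plan": [[[0, -1, 0, 0, 0, 0], [0, -1, 0, 0, 0, 0], [0, -1, 0, 0, 0, 0], [0, -1, 0, 0, 0, 0], [0, -1, -20, 0, 0, 0], [0, -1, -40, 0, 0, 0], [0, -1, -60, 0, 0, 0], [0, -1, -75, 0, 0, 0]]], "gripper": 40}}

```text
clock: 7.6
tool_pos: [0.513, 0.0108, 0.1224]
tool_rot: [[0.999, 0.041, 0.001], [0.041, -0.999, -0.0], [0.001, 0.0, -1.0]]
contact_force: [0.4, 0.4, 0.0]
width: 0.421
grasp_force: 0.0
```

```bash
python3 - <<'E'
from h import *
s=monitor.get_state();print(s["tool_pos"],row([.5545,.083,.12],.038+np.pi/2))
E
```

```text
[0.51300363 0.01075417 0.12244589] [44.4, -70.5, 2.5, 0.001, -0.0, -1.567]
```

Call:
{"api": "jog_arm", "payload": {"plan": [[[5, -9, 0, 0, 0, -0.14], [10, -18, 0, 0, 0, -0.28], [15, -27, 0, 0, 0, -0.42], [20, -36, 0, 0, 0, -0.56], [26, -45, 0, 0, 0, -0.7], [32, -54, 0, 0, 0, -0.84], [38, -62, 0, 0, 0, -0.98], [44, -70, 0, 0, 0, -1.12]]]}}

```text
clock: 8.4
tool_pos: [0.5541, 0.0829, 0.1212]
tool_rot: [[0.393, 0.92, -0.0], [0.92, -0.393, -0.0], [-0.0, -0.0, -1.0]]
contact_force: [0.3, 0.3, 0.6]
width: 0.42
grasp_force: 0.0
```

```bash
python3 - <<'E'
from h import *
s=monitor.get_state();print(s["tool_pos"],row([.5545,.083,.12],.038+np.pi/2))
E
```

```text
[0.55408179 0.08289812 0.1212476 ] [0.3, 0.3, 1.2, -0.0, 0.0, -0.442]
```

Call:
{"api": "jog_arm", "payload": {"plan": [[[0, 0, 0, 0, 0, -0.14], [0, 0, 0, 0, 0, -0.28], [0, 0, 0, 0, 0, -0.4], [0, 0, 5, 0, 0, -0.442], [0, 0, 20, 0, 0, -0.442], [0, 0, 40, 0, 0, -0.442], [0, 0, 55, 0, 0, -0.442], [0, 0, 62, 0, 0, -0.442]]]}}

```text
clock: 9.2
tool_pos: [0.5533, 0.0825, 0.0581]
tool_rot: [[-0.033, 0.999, -0.002], [0.999, 0.033, -0.0], [-0.0, -0.002, -1.0]]
contact_force: [1.1, 0.4, 0.6]
width: 0.419
grasp_force: 0.0
```

Call:
{"api": "jog_arm", "payload": {"plan": [[[0, 0, 5, 0, 0, 0], [0, 0, 10, 0, 0, 0], [0, 0, 14, 0, 0, 0], [0, 0, 14, 0, 0, 0], [0, 0, 14, 0, 0, 0], [0, 0, 14, 0, 0, 0], [0, 0, 14, 0, 0, 0], [0, 0, 14, 0, 0, 0]]], "gripper": 4}}

```text
clock: 10.0
tool_pos: [0.5547, 0.083, 0.0454]
tool_rot: [[-0.033, 0.999, 0.002], [0.999, 0.033, -0.0], [-0.0, 0.002, -1.0]]
contact_force: [5.6, 0.1, -8.3]
width: 0.115
grasp_force: 30.0
```

```bash
python3 - <<'E'
from h import *
s=monitor.get_state();p=s["tool_pos"];A=s["tool_rot"];print(p,A.round(3),s["contact_force"])
# bar arc: base x/z displacement with angle; world via yaw .038
for a in(.1,.2,.3,.4,.5,.615):
    dx=146-(146*np.cos(a)+0)+44*np.sin(a); dz=146*np.sin(a)+44*(np.cos(a)-1)
    print(a,(A.T@(R.from_euler('z',.038).apply([dx,0,dz]))).round(1))
E
```

```text
[0.55465299 0.08295796 0.04537305] [[-0.033  0.999  0.002]
 [ 0.999  0.033 -0.   ]
 [-0.     0.002 -1.   ]] [ 5.5572367   0.08658454 -8.28341875]
0.1 [  0.    5.1 -14.3]
0.2 [  0.1  11.7 -28.1]
0.3 [  0.1  19.6 -41.1]
0.4 [  0.1  28.7 -53.3]
0.5 [  0.2  39.1 -64.5]
0.615 [  0.2  52.3 -76.1]
```

Call:
{"api": "jog_arm", "payload": {"plan": [[[0, 1, -4, 0, 0, 0], [0, 3, -9, 0, 0, 0], [0, 5, -14, 0, 0, 0], [0, 8, -20, 0, 0, 0], [0, 11.7, -28, 0, 0, 0], [0, 15.5, -35, 0, 0, 0], [0, 19.6, -41, 0, 0, 0], [0, 19.6, -41, 0, 0, 0]]]}}

```text
clock: 10.8
tool_pos: [0.5734, 0.0837, 0.0871]
tool_rot: [[-0.033, 0.999, -0.0], [0.999, 0.033, -0.0], [-0.0, -0.0, -1.0]]
contact_force: [-1.4, 0.5, -7.6]
width: 0.116
grasp_force: 30.0
```

Smooth, carrying about 8 N. I'll continue to about 0.61 rad; the remaining shift is y +32.7, z −35.

Call:
{"api": "jog_arm", "payload": {"plan": [[[0, 4.5, -6, 0, 0, 0], [0, 9, -12, 0, 0, 0], [0, 14, -18, 0, 0, 0], [0, 19.5, -23.4, 0, 0, 0], [0, 25, -29, 0, 0, 0], [0, 30, -33, 0, 0, 0], [0, 32.5, -35, 0, 0, 0], [0, 32.5, -35, 0, 0, 0]]]}}

```text
clock: 11.6
tool_pos: [0.6041, 0.0849, 0.1226]
tool_rot: [[-0.033, 0.999, -0.004], [0.999, 0.033, -0.0], [0.0, -0.004, -1.0]]
contact_force: [-13.6, 1.1, 7.7]
width: 0.115
grasp_force: 30.0
```

```bash
python3 - <<'E'
from h import *
import cv2
im=eyes.read_camera("scene")
cv2.imwrite("pics/s6.png",cv2.resize(im[170:270,140:260],None,fx=6,fy=6,interpolation=cv2.INTER_CUBIC)[:,:,::-1])
b=[.6155,.085,.037]
for a in(.5,.55,.6,.65,.7): print(a,[((proj("scene",w(b,[85-r*np.cos(a),80,50+r*np.sin(a)]))-[140,170])*6).round().tolist() for r in(161,165,178)])
s=monitor.get_state();print(s["tool_pos"],s["contact_force"])
E
```

```text
0.5 [[[383.0, 352.0]], [[389.0, 352.0]], [[411.0, 353.0]]]
0.55 [[[373.0, 328.0]], [[379.0, 328.0]], [[400.0, 326.0]]]
0.6 [[[363.0, 304.0]], [[369.0, 303.0]], [[388.0, 300.0]]]
0.65 [[[352.0, 281.0]], [[357.0, 279.0]], [[376.0, 273.0]]]
0.7 [[[340.0, 257.0]], [[345.0, 255.0]], [[363.0, 247.0]]]
[0.60393612 0.08489612 0.12254199] [-14.01198631   1.62148649   8.69252289]
```

View pics/s6.png

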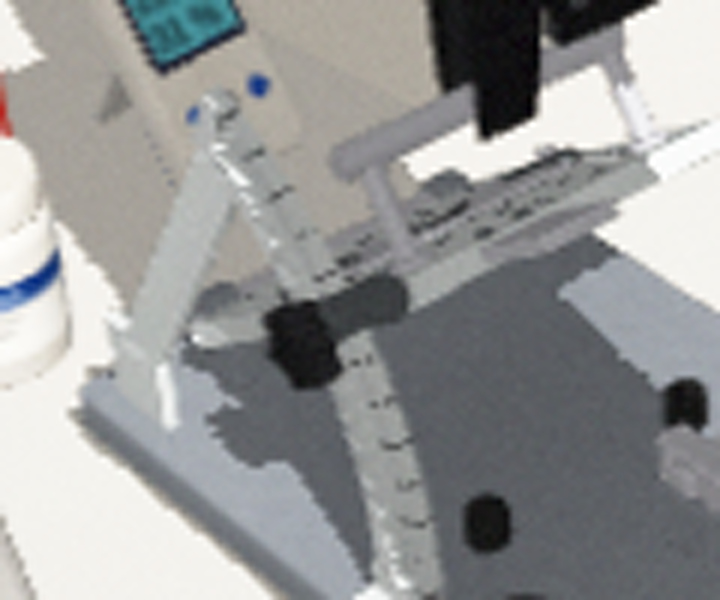

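The plate is now nearly level with the index. The index saddle and thumb screw run from (340,307) to (392,297), the star knob that travels with the pointer is at (305,340), and the pointer is hidden behind the saddle. I'll check both angles numerically.

```bash
python3 - <<'E'
from h import *
b=[.6155,.085,.037]
P=lambda n,a,y,r:proj(n,w(b,[85-r*np.cos(a),y,50+r*np.sin(a)]))[0]
full=lambda x,y:np.array([140+x/6,170+y/6])
# star knob: same (r,y,phase) at flat (a=.0) and now (a)
f0=np.array([140+265/4.2,170+415/4.2]); t0=np.array([175+88/4.2,105+412/4.2]); f1=full(305,340)
f=lambda p:np.r_[P("scene",p[2],p[1],p[0])-f0,P("top",p[2],p[1],p[0])-t0,P("scene",p[2]+p[3],p[1],p[0])-f1,(p[1]-100)/10,p[2]/.02]
r=least_squares(f,[160,100,0,.6]);print("star r,y,phase,a",r.x.round(3),r.fun.round(1))
# index thumb head: scene head, top head estimates
for y in(80,87,93):
  g=lambda p:np.r_[P("scene",p[0],y,p[1])-full(392,297),P("scene",p[0],y,p[2])-full(340,307)]
  r=least_squares(g,[.6,190,170]);print(y,r.x.round(3),r.fun.round(1), P("top",r.x[0],y,170))
E
```

```text
star r,y,phase,a [ 1.56936e+02  1.00400e+02 -4.00000e-03  5.90000e-01] [ 0.4 -0.1 -0.5 -0.3  0.1 -0.   0.  -0.2]
80 [  0.603 181.009 145.919] [-0. -0.  0.  0.] [196.88897553 189.11195438]
87 [  0.614 194.84  160.238] [-0.  -0.1  0.   0.1] [193.26458113 188.75459087]
93 [  0.621 206.692 172.547] [-0.  -0.2  0.   0.2] [190.16697044 188.50968952]
```

Plate is about 0.60 and index about 0.61, within tolerance. A tiny nudge up will also ease the radial load, then I hold.

Call:
{"api": "jog_arm", "payload": {"plan": [[[0, 0, -1, 0, 0, 0], [0, 0, -2, 0, 0, 0], [0, 0, -3, 0, 0, 0], [0, 0, -3, 0, 0, 0], [0, 0, -3, 0, 0, 0], [0, 0, -3, 0, 0, 0], [0, 0, -3, 0, 0, 0], [0, 0, -3, 0, 0, 0]]]}}

```text
clock: 12.45
tool_pos: [0.6059, 0.0849, 0.1243]
tool_rot: [[-0.033, 0.999, -0.0], [0.999, 0.033, 0.0], [0.0, -0.0, -1.0]]
contact_force: [-1.9, 4.9, -6.1]
width: 0.117
grasp_force: 30.0
```

Call:
{"api": "jog_arm", "payload": {"plan": [[[0, 0, 0, 0, 0, 0], [0, 0, 0, 0, 0, 0], [0, 0, 0, 0, 0, 0], [0, 0, 0, 0, 0, 0], [0, 0, 0, 0, 0, 0], [0, 0, 0, 0, 0, 0], [0, 0, 0, 0, 0, 0], [0, 0, 0, 0, 0, 0]]]}}

```text
clock: 13.25
tool_pos: [0.6059, 0.0849, 0.1243]
tool_rot: [[-0.033, 0.999, -0.0], [0.999, 0.033, 0.0], [0.0, 0.0, -1.0]]
contact_force: [-2.0, 4.2, -5.9]
width: 0.118
grasp_force: 30.0
```

```bash
python3 -c "
from rig import workorder
print(workorder.sign_off())"
```

```text
the job is handed in; nothing more can be done
None
```

I slid the catch to its right-hand stop, lifted the plate to about 0.61–0.62 rad (index measured at about 0.61), and handed the job in at 13.3 s with the gripper still holding the bar; the sign-off returned no verdict.

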